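# Bring the sugar round to the front on the lazy Susan

## Task

Turn the lazy Susan by gently pushing its scalloped wooden rim with a fingertip, in as many pushes as it takes, until the sugar canister stands straight at the front of the board, on the side of the robot and the drawers. Touch nothing that stands on the board and lift nothing; leave the things lying around it where they are, and finish with the board at rest.

Things in the scene. Friction and masses are not known exactly. Their poses are not given: they have to be found in the camera images.
- susan_foot: the lazy Susan's fixed round metal foot, 190 mm across and 25 mm high, standing on the sideboard. Origin: on the turning axis at the sideboard's surface. Its axes stay parallel to the world's: -x is the front, the side towards the robot and the drawers.
- susan_board: the lazy Susan's turning board: dark wood, flat, 20 mm thick, top 47 mm above the sideboard, with a round cork pad (212 mm across, top at 48.5 mm). Its rim is scalloped: ten lobes of 50 mm radius, centres 110 mm from the axis, tips 160 mm from it. Origin: on the axis at the underside (27 mm up), z up. A lobe points along x and every 36 degrees from there. Turns either way without end.
- rim_notch (a point): one of the rim's ten notches between lobes (141 mm from the axis, half-way up the edge), 18 degrees left of the board's x axis; the others follow every 36 degrees. A fingertip standing in a notch drives the board. Its bearing has light drag (about 0.6 N at the rim): the board stops within a few degrees once a slow push ends.
- sugar_place (a point): the point on the board's cork pad, 68 mm from the axis along the board's x axis, where the sugar canister stands; it turns with the board.
- sugar_canister: the sugar canister: white glazed ceramic, squat straight-sided cylinder 71 mm across, closed with a slightly wider (74 mm) domed ceramic lid with a small ball knob; 112 mm high over all, about 0.5 kg. Loose on the board. Origin: centre of its underside, z up.
- milk_jug: white ceramic milk jug, open, waisted, 64 mm across and 85 mm high with a looped handle reaching 46 mm from its axis; stands loose on the board 68 mm from the axis, leave it alone. Origin: centre of its underside, z up.
- pepper_mill: pale wooden pepper mill, 54 mm across, 144 mm high with a steel ball on top; stands loose on the board 68 mm from the axis, leave it alone. Origin: centre of its underside, z up.
- glass_jar: glass jar with a flat steel lid, 64 mm across, 96 mm high; stands loose on the board 68 mm from the axis, leave it alone. Origin: centre of its underside, z up.
- stapler: small stapler, 105 x 26 mm and about 51 mm high, on the sideboard to the left (+y) of the board. Origin: centre of its underside, length along x.
- bag_clip: orange plastic bag clip, 120 x 24 mm and 16 mm high, on the sideboard in front of the board to the left. Origin: centre of its underside, length along x.
- whisk: steel whisk lying on the sideboard to the right (-y) of the board, 275 mm long, wires 60 mm across, 65 mm high. Origin: on the sideboard under its middle, handle towards -x.
- silicone_lid: sage silicone pot lid lying flat in front of the board to the right, 140 mm across with a short pull tab, 24 mm high at its knob. Origin: centre of its underside.
Not all that is in view belongs to the job. What is shaped like the sugar_canister but green or yellow is not meant.

How it is judged:
At the end, for the whole second after the job is handed in: The sugar canister stands at the front of the board (directly -x of its axis, within 15 mm sideways), within 15 mm of its place on it; all four things stand upright on the board, which is at rest; stapler, clip, whisk and silicone lid lie within 20 mm of where they were (x of sugar_canister in the frame of susan_foot between -0.086 and -0.05 m and y of sugar_canister in the frame of susan_foot between -0.015 and 0.015 m and horizontal distance between sugar_canister and sugar_place below 0.015 m and angular speed of susan_board below 0.05 rad/s and linear speed of sugar_canister below 0.02 m/s and angle between each of sugar_canister, milk_jug, pepper_mill, glass_jar's own z axis and vertical below 0.15 rad and height (world z) of sugar_canister between 0.04 and 0.06 m and horizontal distance between each of sugar_canister, milk_jug, pepper_mill, glass_jar and susan_foot below 0.09 m and height (world z) of milk_jug between 0.04 and 0.06 m and height (world z) of pepper_mill between 0.04 and 0.06 m and height (world z) of glass_jar between 0.04 and 0.06 m and distance of each of stapler, bag_clip, whisk, silicone_lid from where it was at the start of the episode below 0.02 m); the robot touches nothing.
It fails at once if the robot touches something that stands on the board (contact force between any of sugar_canister, milk_jug, pepper_mill, glass_jar and the fingers above 0.5 N or contact force between any of sugar_canister, milk_jug, pepper_mill, glass_jar and the arm above 0.5 N).
It fails at once if something on the board is lifted, falls off it or tips (height (world z) of any of sugar_canister, milk_jug, pepper_mill, glass_jar above 0.062 m or height (world z) of any of sugar_canister, milk_jug, pepper_mill, glass_jar below 0.035 m or angle between any of sugar_canister, milk_jug, pepper_mill, glass_jar's own z axis and vertical above 0.25 rad).
It fails at once if the sugar canister is shifted on the board (horizontal distance between sugar_canister and sugar_place above 0.02 m).
It fails at once if the board is spun roughly (over 2.5 rad/s), or driven otherwise than by the fingers at its rim (angular speed of susan_board above 2.5 rad/s or contact force between susan_board and the arm above 2 N or (contact force between susan_board and the fingers above 0.5 N and horizontal distance between the grasp point and susan_foot below 0.1 m)).
It fails at once if the stapler, clip, whisk or silicone lid is pushed more than 20 mm (distance of any of stapler, bag_clip, whisk, silicone_lid from where it was at the start of the episode above 0.02 m).
It also fails if it takes over 72 s, if anything falls off the work surface, if the arm or the gripper's body presses on something with over 40 N, if the wrist force passes 120 N, or if a joint passes its speed limit or range.

## Robot

A 6-joint arm with a two-finger parallel gripper is mounted at the origin on the work surface. World frame = base frame: x ahead of the robot, y to its left, z up, the work surface at z = 0. Lengths are in m, angles in rad, forces in N, time in s.
With the tool pointing down it reaches from about 0.3 to 0.875 m from the base axis. Payload 6.4 kg.
Tool frame: the origin (TCP) lies midway between the tips of the shut fingers; the grasp point (between the pads) lies 19 mm behind it; z points along the fingers, y is the line along which they close (so a half turn about z gives the same grasp; the last joint's range is limited). The gripper opens to 85 mm and grips with 20 to 120 N. Pads are 22 mm wide; open, the fingers measure 114 mm over their backs; the gripper's body (76 mm by 85 mm) begins 54 mm behind the grasp point. The pads swing forward as they close: fully open they stand 13 mm farther back than shut.
Start: joints at [-1.521, 0.181, 1.607, -0, 1.354, -0.206], TCP at [0.146, -0.556, 0.231] pointing down, gripper open.
Joint ranges: [-2.99, 2.99], [-0.89, 2.07], [0.3, 2.58], [-1.14, 4.28], [0, 2.63], [-3.12, 3.12]. Speed limits (rad/s): [2.57, 2.57, 3.01, 3.14, 3.14, 3.14].

## Interface

Orientations are given as a unit quaternion [w, x, y, z].
In Python, from bench import sensors, vision, ctrl gives the robot as it stands.
- The arm moves only by the tool carry_out, never from a script. Its argument "deltas" is text: rows parted by semicolons, each of 7 numbers parted by spaces: the shift along the tool's x, y, z in mm, then the turn, a rotation vector about the tool's x, y, z in rad, then the closure, from 0 (fully open) to 1 (shut). In form: tx ty tz ax ay az claw; .... A call has 1 to 12 rows; each row is the pose to reach, as a shift and turn from the pose commanded when the call began, along the tool's axes at that moment; what a row does not reach only later rows make up. A row lasts 1/8 s, in which the tool goes at most 62.5 mm and 10.7 degrees, less where a joint would pass 70% of its speed; a pose out of reach is approached as far as the arm can. A call with a gripper value outside its range is refused whole. The fingers move at their own pace and stop on an object; the grip force is fixed at half the most. Time passes only in rows, so rows that repeat a pose let the fingers close. It gives the time, the measured TCP pose, the force, the opening and the grip force at its end, in the units of the state.
- sensors.get_obs(): the state, without advancing time (a new reading comes with each control period).
- vision.camera(name): name is "scene" or "top" or "wrist"; returns the picture (420x560x3 uint8, blue, green, red); there is no depth.
- vision.camera_model(name): a dict with "K" (3x3 intrinsics, pixels), "extrinsics" (4x4, takes a point from world to camera coordinates); the wrist camera has in their place "hand_eye" (4x4, takes a point from camera to tool coordinates, whose origin is the TCP and whose axes are the flange's). Camera axes: x right, y down, z forward; pixel columns grow to the right and rows downward; lengths in m; the calibration is good to about 2 mm. A picture is of the moment at which its call begins: read the wrist's pose just before it. camera_model takes no time and is no camera call.
- ctrl.hand_in(): hands the job in; it is judged then, once.
The state is a dict: "time_s": time; "q": joint angles; "dq": joint speeds; "joint_efforts": joint torques, N m; "eef_pos": TCP position; "eef_rot": TCP orientation; "wrist_force": force on the tool from outside, world axes, zero at the start; "torque": the same for the moment, N m; "opening": opening from 0.0 (shut) to 1.0 (fully open); "grasp_force": force on a finger pad.
Only numpy, scipy, OpenCV 4.12 (cv2) and the standard library are available. Lean on these libraries where they do the work, as an engineer would, in place of code of your own. Each camera call takes 0.05 s, during which the arm holds its last target. There are 200 camera calls.

## Working session

There is one attempt and no reset: what is moved stays moved. The work goes in short steps, Python scripts to look and compute and a tool call to move; the robot and the scene stay as the last step left them, time stands still between calls to the robot, and variables do not carry over. Pictures are saved under pics/ and viewed, at most 10 in all, crops included, and the job is handed in when it is done.

Besides the shell and the picture viewer there is one more tool, called after "Emit:" as name(argument=value, ...) on one line, values as JSON. carry_out: Moves the arm, as the interface text tells. Its arguments: {"type":"object","properties":{"deltas":{"type":"string"}},"required":["deltas"]}

```bash
mkdir -p pics
python3 - <<'E'
from bench import sensors, vision, ctrl
import cv2,numpy as np
for n in("top","scene"):
    cv2.imwrite(f"pics/{n}0.png",vision.camera(n)); m=vision.camera_model(n); print(n,np.round(m["K"],1).tolist(),np.round(m["extrinsics"],4).tolist())
o=sensors.get_obs();print(o["time_s"],o["eef_pos"],o["eef_rot"],o["opening"])
E
```

```text
top [[406.8, 0.0, 285.1], [0.0, 406.8, 208.9], [0.0, 0.0, 1.0]] [[0.0071, -0.9994, 0.0329, 0.0029], [-0.9891, -0.0119, -0.1469, 0.5066], [0.1472, -0.0315, -0.9886, 0.8137], [0.0, 0.0, 0.0, 1.0]]
scene [[475.4, 0.0, 280.8], [0.0, 475.4, 206.7], [0.0, 0.0, 1.0]] [[-0.0678, 0.9977, -0.0097, 0.0011], [0.5947, 0.0326, -0.8033, -0.2572], [-0.8011, -0.0602, -0.5955, 1.5647], [0.0, 0.0, 0.0, 1.0]]
0.1 [ 0.14548917 -0.55576339  0.23045884] [-8.24731860e-04  9.91830439e-01  1.27560558e-01  7.09329681e-05] 0.9951840593722353
```

View pics/top0.png

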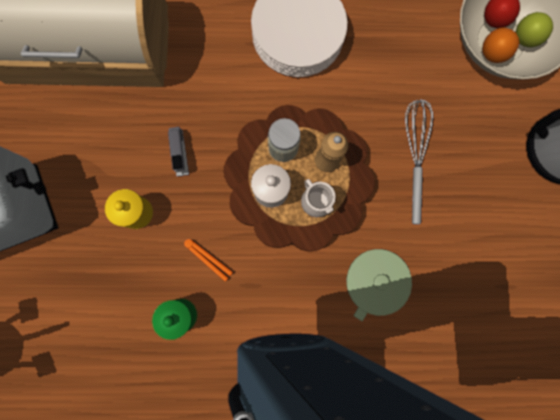

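View pics/scene0.png

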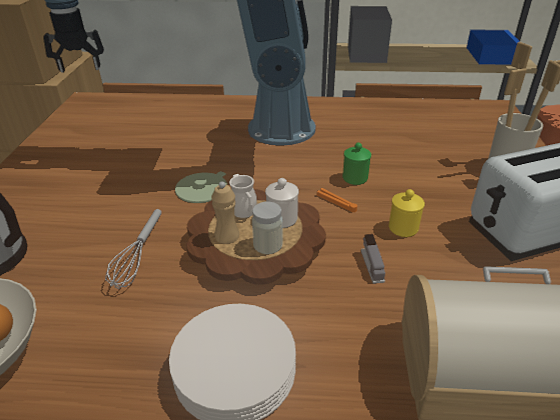

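Top view: the white knobbed canister at (270,185) is the sugar canister. The jug at (318,198) is open with a handle, and the green (173,319) and yellow (124,207) canisters are the wrong colour. Next I'll rectify the board plane and fit the scalloped outline.

```bash
cat > h.py <<'E'
from bench import sensors, vision, ctrl
import cv2,numpy as np
from scipy.optimize import minimize
M=vision.camera_model("top");K,E=np.array(M["K"]),np.array(M["extrinsics"])
def ray(u,v,z):
    d=E[:3,:3].T@np.linalg.solve(K,[u,v,1]);c=-E[:3,:3].T@E[:3,3];return c+d*(z-c[2])/d[2]
def rect(img,z,x0,y0,n=400):  # row: x decreasing down, col: y decreasing right, 1 mm/px, centre x0,y0
    A=np.array([[0,-.001,x0+.001*n/2],[-.001,0,y0+.001*n/2],[0,0,0],[0,0,1]]);A[2,2]=z
    return cv2.warpPerspective(img,K@E[:3]@A,(n,n),flags=cv2.INTER_LINEAR|cv2.WARP_INVERSE_MAP)
def rad(t):  # lobed outline
    a=(t+np.pi/10)%(np.pi/5)-np.pi/10
    return .11*np.cos(a)+np.sqrt(.05**2-(.11*np.sin(a))**2)
def fit(img,p0,z=.047):
    g=cv2.GaussianBlur(rect(img,z,p0[0],p0[1]),(0,0),1.5).astype(np.float32)[:,:,2]
    th=np.linspace(0,2*np.pi,720)
    def samp(p,dr):
        r=rad(th-p[2])+dr; x=p[0]+r*np.cos(th);y=p[1]+r*np.sin(th)
        return cv2.remap(g,((p0[1]+.2-y)*1000).astype(np.float32)[None],((p0[0]+.2-x)*1000).astype(np.float32)[None],1)[0]
    f=lambda p:-np.mean(np.clip(samp(p,.005)-samp(p,-.005),-40,60))
    best=min((minimize(f,[p0[0],p0[1],p0[2]+d],method="Nelder-Mead",options=dict(initial_simplex=np.array([p0[0],p0[1],p0[2]+d])+np.array([[0,0,0],[.008,0,0],[0,.008,0],[0,0,.1]]))) for d in (-.25,-.12,0,.12,.25)),key=lambda s:s.fun)
    return best.x,best.fun
E
python3 - <<'E'
from h import *
im=cv2.imread("pics/top0.png")
c=ray(300,177,.047);s=ray(270,186,.098);k=ray(271,181,.160)
print(c,s,k); a=np.arctan2(s[1]-c[1],s[0]-c[0]);print(np.degrees(a))
p,f=fit(im,[c[0],c[1],a]);print(p,np.degrees(p[2]),f)
q=(s-[*p[:2],0]);print("sugar rel",q,np.degrees(np.arctan2(q[1],q[0])),np.hypot(q[0],q[1]))
r=rect(im,.047,c[0],c[1]);t=np.linspace(0,2*np.pi,720);R=rad(t-p[2])
pts=np.c_[(c[1]+.2-p[1]-R*np.sin(t))*1000,(c[0]+.2-p[0]-R*np.cos(t))*1000].astype(int)
cv2.polylines(r,[pts],True,(0,255,0),1)
cv2.imwrite("pics/fit0.png",cv2.resize(r,(600,600)))
for n,u,v,z in(("stap",178,150,.03),("stapfront",182,174,.0),("clipL",188,242,.008),("clipR",230,277,.008),("lid",379,282,.01),("lidtab",359,317,0),("whiskfront",417,222,.01),("whiskback",420,100,.02),("whiskleft",405,125,.03)): print(n,np.round(ray(u,v,z),3))
E
```

```text
[ 0.57299885 -0.02270311  0.047     ] [0.5423762  0.03953748 0.098     ] [0.53879585 0.03745533 0.16      ]
116.19738727416517
[ 0.57405834 -0.02378081  2.09974764] 120.30667781801918 -48.28553009033203
sugar rel [-0.03168214  0.06331829  0.098     ] 116.5816925734822 0.07080228953315974
stap [0.632 0.237 0.03 ]
stapfront [0.587 0.233 0.   ]
clipL [0.437 0.213 0.008]
clipR [0.365 0.122 0.008]
lid [ 0.356 -0.193  0.01 ]
lidtab [ 0.283 -0.151  0.   ]
whiskfront [ 0.485 -0.28   0.01 ]
whiskback [ 0.76  -0.295  0.02 ]
whiskleft [ 0.697 -0.255  0.03 ]
```

View pics/fit0.png

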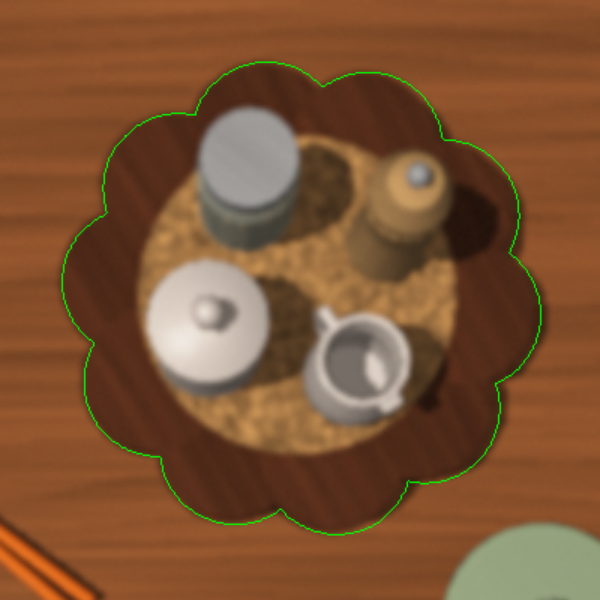

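The outline fit follows the rim closely. The axis is at (0.574, -0.024), the board angle is 120.3° and the canister is on it at about 117°, r≈70 mm. The board needs about +60° (counter-clockwise). I'll seat the shut fingers, tilted outward, in the notch at bearing 174.3° and drive it to 234°.

```bash
cat > mv.py <<'E'
from h import *
from scipy.spatial.transform import Rotation as R
C=np.array([.574,-.0238])
def pose(b,r,z,tilt=15):
    b=np.radians(b);t=np.radians(tilt);u=np.array([np.cos(b),np.sin(b),0]);y=np.array([-np.sin(b),np.cos(b),0])
    Z=-np.cos(t)*np.array([0,0,1])-np.sin(t)*u;X=np.cross(y,Z)
    return np.r_[C+r*u[:2],z],R.from_matrix(np.c_[X,y,Z])
def deltas(targets,p0=None):
    o=sensors.get_obs()
    if p0 is None:
        w,x,y,z=o["eef_rot"];p0=(np.array(o["eef_pos"]),R.from_quat([x,y,z,w]))
    for t in targets:
        p,r=pose(*t);d=p0[1].inv().apply(p-p0[0])*1000;a=(p0[1].inv()*r).as_rotvec()
        print(*np.round(d,1),*np.round(a,3),1,';')
E
python3 -c "
from mv import *
deltas([(174.3,.2,.2),(174.3,.2,.025)])
print('from seat');deltas([(174.3,.175,.025),(174.3,.163,.025)],pose(174.3,.2,.025))"
```

```text
361.7 -475.7 31.4 -0.048 0.259 0.353 1 ;
361.6 -475.5 206.4 -0.048 0.259 0.353 1 ;
from seat
24.1 -0.0 6.5 0.0 0.0 0.0 1 ;
35.7 0.0 9.6 0.0 0.0 0.0 1 ;
```

Emit:
carry_out(deltas="60 -79 5 -0.008 0.043 0.059 1; 121 -159 10 -0.016 0.086 0.118 1; 181 -238 16 -0.024 0.13 0.177 1; 241 -317 21 -0.032 0.173 0.235 1; 301 -396 26 -0.04 0.216 0.294 1; 362 -476 31 -0.048 0.259 0.353 1; 362 -476 31 -0.048 0.259 0.353 1; 362 -476 31 -0.048 0.259 0.353 1; 362 -476 31 -0.048 0.259 0.353 1; 362 -476 31 -0.048 0.259 0.353 1; 362 -476 31 -0.048 0.259 0.353 1; 362 -476 31 -0.048 0.259 0.353 1")

```text
time_s: 1.6
eef_pos: [0.3749, -0.0042, 0.2]
eef_rot: [0.007, 0.99, -0.049, 0.13]
wrist_force: [-0.4, -0.9, -0.0]
opening: -0.006
grasp_force: 0.0
```

```bash
python3 -c "
from mv import *
o=sensors.get_obs();print(o['time_s'],o['eef_pos'],o['opening'],o['wrist_force'])
deltas([(174.3,.2,.2),(174.3,.2,.025)])"
```

```text
1.6 [ 0.37494482 -0.00418887  0.20000153] -0.005869466158377822 [-0.44197435 -0.86394518 -0.03653702]
0.0 -0.3 0.0 0.001 0.001 0.002 1 ;
-45.2 -0.5 169.1 0.001 0.001 0.002 1 ;
```

Emit:
carry_out(deltas="-15 0 56 0 0 0 1; -30 0 112 0 0 0 1; -38 0 140 0 0 0 1; -45 0 169 0 0 0 1; -45 0 169 0 0 0 1; -33 0 172.5 0 0 0 1; -21 0 175.5 0 0 0 1; -17 0 176.5 0 0 0 1; -15 0 177 0 0 0 1; -15 0 177 0 0 0 1")

```text
time_s: 2.85
eef_pos: [0.4065, -0.0074, 0.0255]
eef_rot: [0.007, 0.99, -0.049, 0.13]
wrist_force: [-0.2, 0.3, -0.6]
opening: 0.002
grasp_force: 0.0
```

```bash
python3 -c "
from mv import *
o=sensors.get_obs();print(o['time_s'],o['eef_pos'],o['wrist_force'])
cv2.imwrite('pics/s1.png',vision.camera('scene')[120:320,130:410]);cv2.imwrite('pics/t1.png',vision.camera('top'))
im=cv2.imread('pics/s1.png');cv2.imwrite('pics/s1b.png',cv2.resize(im,None,fx=2.5,fy=2.5))
deltas([(174.3,.163,.025)]+[(174.3+d,.162,.025) for d in (2,4,6,8,10,12,14,16,18,20)])"
```

```text
2.85 [ 0.40646157 -0.00735542  0.02554085] [-0.17088575  0.30899742 -0.59169987]
5.4 -0.3 1.8 0.001 0.0 0.001 1 ;
6.4 5.4 2.1 0.01 0.0 -0.033 1 ;
6.7 11.0 2.2 0.019 0.0 -0.067 1 ;
7.2 16.7 2.3 0.028 0.0 -0.1 1 ;
7.8 22.3 2.5 0.037 0.0 -0.134 1 ;
8.7 27.9 2.8 0.046 0.0 -0.168 1 ;
9.7 33.4 3.0 0.055 0.0 -0.201 1 ;
11.0 38.9 3.4 0.064 0.0 -0.235 1 ;
12.4 44.4 3.8 0.074 0.0 -0.269 1 ;
14.0 49.8 4.2 0.083 0.0 -0.303 1 ;
15.7 55.1 4.7 0.092 0.0 -0.336 1 ;
```

View pics/s1b.png

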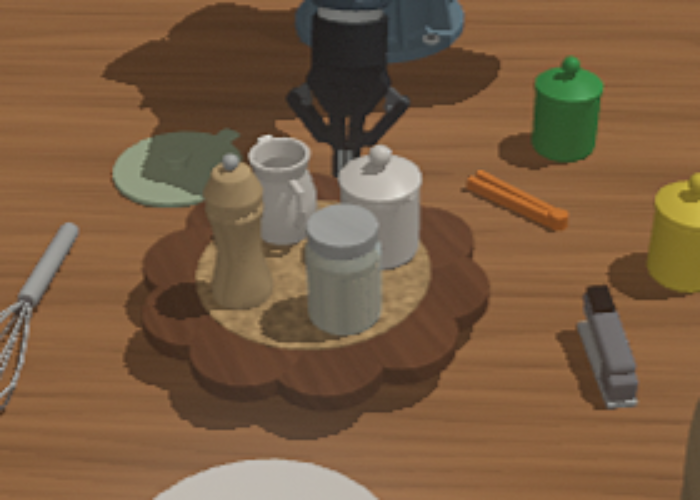

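The shut fingers stand in front of the board, between jug and canister, with clearance. Next I seat them gently.

Emit:
carry_out(deltas="3 0 1 0 0 0 1; 6 0 2 0 0 0 1; 8 0 2.3 0 0 0 1; 10 0 3 0 0 0 1; 10 0 3 0 0 0 1")

```text
time_s: 3.58
eef_pos: [0.417, -0.0086, 0.0252]
eef_rot: [0.007, 0.99, -0.049, 0.13]
wrist_force: [0.6, 0.2, 0.3]
opening: 0.001
grasp_force: 0.0
```

```bash
python3 -c "
from mv import *
o=sensors.get_obs();print(o['time_s'],o['eef_pos'],o['wrist_force'],np.hypot(*(o['eef_pos'][:2]-C)))
deltas([(174.3+d,.158,.025) for d in range(2,25,2)])"
```

```text
3.575 [ 0.41701723 -0.00864047  0.0251503 ] [0.55881813 0.18275912 0.32991505] 0.15771303433816294
-0.2 5.0 0.1 0.01 -0.0 -0.033 1 ;
0.1 10.5 0.2 0.019 -0.0 -0.067 1 ;
0.5 16.0 0.3 0.029 -0.0 -0.101 1 ;
1.2 21.5 0.5 0.038 -0.0 -0.134 1 ;
2.0 26.9 0.7 0.047 -0.0 -0.168 1 ;
3.0 32.3 1.0 0.056 -0.0 -0.202 1 ;
4.2 37.7 1.3 0.065 -0.0 -0.236 1 ;
5.6 43.0 1.7 0.074 -0.0 -0.269 1 ;
7.1 48.3 2.1 0.083 -0.0 -0.303 1 ;
8.9 53.5 2.6 0.092 -0.0 -0.337 1 ;
10.8 58.7 3.1 0.101 0.0 -0.37 1 ;
12.8 63.8 3.7 0.11 0.0 -0.404 1 ;
```

Emit:
carry_out(deltas="0 5 0 0.01 0 -0.033 1; 0 10.5 0 0.02 0 -0.067 1; 0.5 16 0.3 0.03 0 -0.1 1; 1 21.5 0.5 0.04 0 -0.134 1; 2 27 0.7 0.047 0 -0.168 1; 3 32.5 1 0.056 0 -0.2 1; 4 37.5 1.3 0.065 0 -0.236 1; 5.5 43 1.7 0.074 0 -0.27 1; 7 48.5 2 0.083 0 -0.303 1; 9 53.5 2.5 0.092 0 -0.337 1; 11 58.5 3 0.1 0 -0.37 1; 13 64 3.7 0.11 0 -0.404 1")

```text
time_s: 5.08
eef_pos: [0.4235, -0.0734, 0.0247]
eef_rot: [-0.021, 0.979, 0.158, 0.128]
wrist_force: [0.0, 0.9, 1.1]
opening: 0.0
grasp_force: 0.4
```

```bash
python3 -c "
from mv import *
o=sensors.get_obs();e=o['eef_pos'][:2]-C;print(o['time_s'],o['eef_pos'],o['wrist_force'],np.hypot(*e),np.degrees(np.arctan2(e[1],e[0]))%360)
im=vision.camera('top');cv2.imwrite('pics/t2.png',im)
for a in(125,135,145):
  p,f=fit(im,[*C,np.radians(a)]);print(p[:2],np.degrees(p[2]),f)
deltas([(198.3+d,.157,.025) for d in range(2,25,2)])"
```

```text
5.075 [ 0.42347218 -0.07339093  0.02474519] [0.01195713 0.87633671 1.10825538] 0.15848623312004273 198.2343076717866
[ 0.57452296 -0.02336752] 140.40452506457027 -45.132904052734375
[ 0.57451941 -0.02336841] 140.40394304856824 -45.131141662597656
[ 0.57452396 -0.02336889] 140.4025388966327 -45.13210678100586
1.2 4.5 0.4 0.009 0.0 -0.032 1 ;
1.5 10.0 0.4 0.018 0.0 -0.065 1 ;
1.9 15.4 0.6 0.027 0.0 -0.099 1 ;
2.5 20.9 0.7 0.036 0.0 -0.133 1 ;
3.4 26.3 0.9 0.045 0.0 -0.166 1 ;
4.4 31.7 1.2 0.054 0.0 -0.2 1 ;
5.5 37.0 1.5 0.063 0.0 -0.234 1 ;
6.9 42.3 1.9 0.072 0.0 -0.268 1 ;
8.4 47.5 2.3 0.081 0.0 -0.301 1 ;
10.1 52.7 2.8 0.09 0.0 -0.335 1 ;
12.0 57.8 3.3 0.099 0.0 -0.369 1 ;
14.1 62.9 3.8 0.108 0.0 -0.402 1 ;
```

View pics/t2.png

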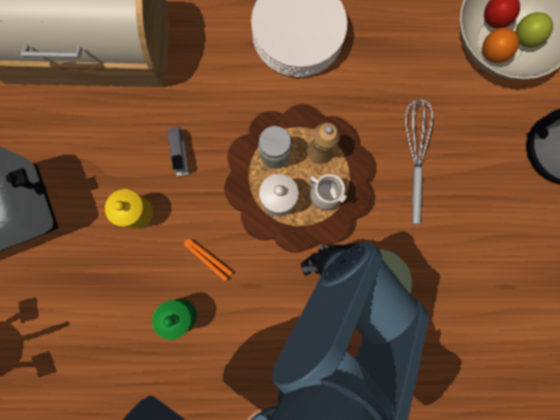

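Board is at 140.4° (canister at (279,192)); the tool leads the notch by about 4°. I continue the push.

Emit:
carry_out(deltas="1 4.5 0.4 0.009 0 -0.032 1; 1.5 10 0.4 0.018 0 -0.065 1; 2 15.5 0.6 0.027 0 -0.1 1; 2.5 21 0.7 0.036 0 -0.133 1; 3.5 26 0.9 0.045 0 -0.166 1; 4.5 31.5 1.2 0.054 0 -0.2 1; 5.5 37 1.5 0.063 0 -0.234 1; 7 42 1.9 0.072 0 -0.268 1; 8.5 47.5 2.3 0.08 0 -0.3 1; 10 52.5 2.8 0.09 0 -0.335 1; 12 58 3.3 0.1 0 -0.37 1; 14 63 3.8 0.108 0 -0.402 1")

```text
time_s: 6.62
eef_pos: [0.4575, -0.1294, 0.0249]
eef_rot: [-0.047, 0.925, 0.357, 0.121]
wrist_force: [-4.1, -2.7, 0.6]
opening: 0.001
grasp_force: 2.3
```

```bash
python3 -c "
from mv import *
o=sensors.get_obs();e=o['eef_pos'][:2]-C;b=np.degrees(np.arctan2(e[1],e[0]))%360;print(o['time_s'],o['eef_pos'],o['wrist_force'],np.hypot(*e),b)
im=vision.camera('top');cv2.imwrite('pics/t3.png',im)
for a in(155,165):
  p,f=fit(im,[*C,np.radians(a)]);print(p[:2],np.degrees(p[2]),f)
deltas([(b+d,.157,.025) for d in (1.5,3,4.5,6,7.5,9,10.5,12,13.5,14.5,15.5,16)])"
```

```text
6.625 [ 0.45745883 -0.12938604  0.02485109] [-4.11026252 -2.73834495  0.57303122] 0.15725856748311068 222.17650834257103
[ 0.57436393 -0.02331855] 163.73208436711568 -45.60224533081055
[ 0.57438391 -0.02329783] 163.73750379863034 -45.59989547729492
0.2 3.0 0.2 0.007 0.0 -0.023 1 ;
0.4 7.1 0.2 0.014 0.0 -0.049 1 ;
0.6 11.2 0.3 0.021 0.0 -0.074 1 ;
1.0 15.3 0.4 0.028 0.0 -0.099 1 ;
1.5 19.3 0.5 0.034 0.0 -0.125 1 ;
2.0 23.4 0.7 0.041 0.0 -0.15 1 ;
2.7 27.5 0.9 0.048 0.0 -0.175 1 ;
3.4 31.5 1.1 0.055 0.0 -0.2 1 ;
4.3 35.5 1.3 0.062 0.0 -0.226 1 ;
4.9 38.2 1.5 0.066 0.0 -0.243 1 ;
5.6 40.8 1.7 0.071 0.001 -0.259 1 ;
6.0 42.1 1.8 0.073 0.001 -0.268 1 ;
```

Emit:
carry_out(deltas="0 3 0.2 0.007 0 -0.023 1; 0 7 0.2 0.014 0 -0.049 1; 0 11 0.3 0.021 0 -0.074 1; 0.5 15 0.4 0.028 0 -0.1 1; 1 19 0.5 0.034 0 -0.125 1; 1.5 23.5 0.7 0.041 0 -0.15 1; 2.2 27.5 0.9 0.048 0 -0.175 1; 3 31.5 1.1 0.055 0 -0.2 1; 4 35 1.3 0.062 0 -0.225 1; 4.5 37.5 1.5 0.066 0 -0.24 1; 5 39 1.6 0.069 0 -0.25 1; 5 40 1.6 0.07 0 -0.255 1")

```text
time_s: 8.18
eef_pos: [0.4885, -0.1559, 0.0248]
eef_rot: [-0.063, 0.87, 0.475, 0.114]
wrist_force: [-3.3, -4.5, 1.5]
opening: 0.002
grasp_force: 2.7
```

```bash
python3 -c "
from mv import *
o=sensors.get_obs();e=o['eef_pos'][:2]-C;b=np.degrees(np.arctan2(e[1],e[0]))%360;print(o['time_s'],o['eef_pos'],o['wrist_force'],np.hypot(*e),b)
for k in range(2):
  im=vision.camera('top')
  p,f=fit(im,[*C,np.radians(178)]);print(p[:2],np.degrees(p[2]),f)
cv2.imwrite('pics/t4.png',im)
cv2.imwrite('pics/r4.png',cv2.resize(rect(im,.047,*C),(600,600)))
deltas([(b,.17,.025),(b,.2,.03),(b,.21,.15)])"
```

```text
8.175 [ 0.48854441 -0.15590205  0.02482367] [-3.25629871 -4.4511938   1.5193171 ] 0.15733279801778136 237.1015462801139
[ 0.57455892 -0.02316939] 178.41035591663515 -47.199642181396484
[ 0.57453062 -0.02317735] 178.45814470788503 -47.37390899658203
-12.2 -0.1 -3.4 -0.002 0.0 0.003 1 ;
-39.9 -0.2 -16.0 -0.002 0.0 0.003 1 ;
-18.6 -0.4 -134.5 -0.002 0.0 0.003 1 ;
```

View pics/r4.png

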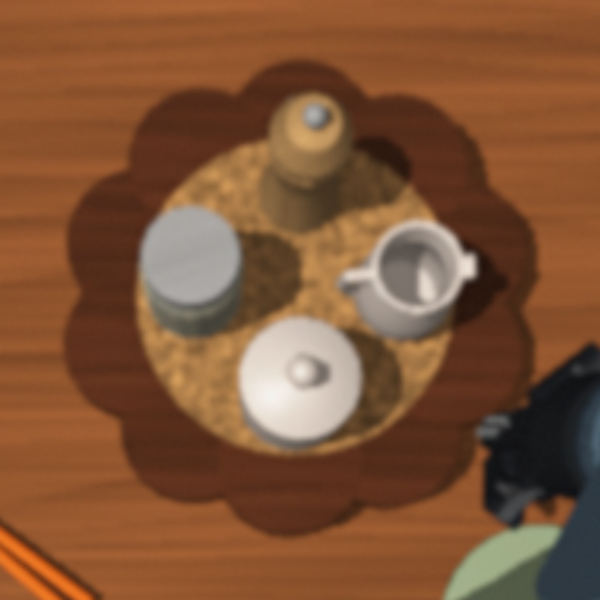

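The canister stands at the front (crop pixel (300,380)) and the board is at 178.4°. Now I withdraw radially and re-check.

Emit:
carry_out(deltas="-4 0 -1 0 0 0 1; -12 0 -3.5 0 0 0 1; -25 0 -9 0 0 0 1; -40 0 -16 0 0 0 1; -33 0 -55 0 0 0 1; -26 0 -95 0 0 0 1; -19 0 -134 0 0 0 1; -19 0 -134 0 0 0 1")

```text
time_s: 9.28
eef_pos: [0.4611, -0.2027, 0.1528]
eef_rot: [-0.06, 0.87, 0.475, 0.115]
wrist_force: [-0.1, -0.0, 0.0]
opening: 0.001
grasp_force: 0.0
```

```bash
python3 -c "
from mv import *
for k in range(2):
  im=vision.camera('top')
  p,f=fit(im,[*C,np.radians(178)]);print(p[:2],np.degrees(p[2]),f)
hsv=cv2.cvtColor(im,cv2.COLOR_BGR2HSV);m=((hsv[...,1]<60)&(hsv[...,2]>130)).astype(np.uint8)
n,l,st,ce=cv2.connectedComponentsWithStats(m)
for i in range(1,n):
  if st[i,4]>80 and 230<ce[i,0]<370 and 100<ce[i,1]<250: print(st[i],ce[i],ray(*ce[i],.1)-[*p[:2],0])
o=sensors.get_obs();print(o['time_s'],o['eef_pos'],o['wrist_force'])
cv2.imwrite('pics/t5.png',im)"
```

```text
[ 0.57441367 -0.02343433] 178.2965334928777 -49.733978271484375
[ 0.57444287 -0.02346903] 178.3249354058353 -49.703983306884766
[250 148  32  29 737] [265.22523745 162.21438263] [0.01507879 0.07297571 0.1       ]
[313 153  43  34 684] [335.72076023 170.57748538] [ 0.0003265  -0.06613155  0.1       ]
[ 281  183   39   38 1193] [300.03939648 201.7627829 ] [-0.06290425  0.00425444  0.1       ]
9.375 [ 0.45937418 -0.20049668  0.14930604] [ 0.91881706 -0.48438859  0.03893721]
```

View pics/t5.png

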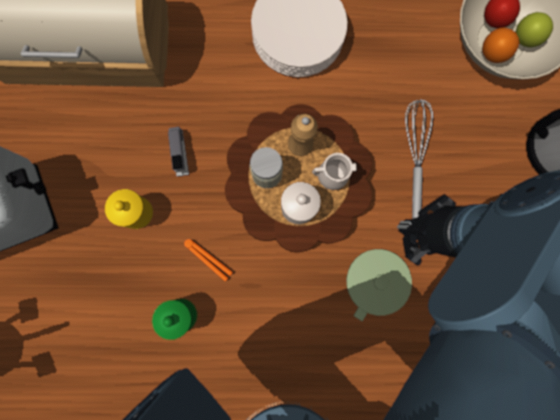

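The canister is at about (-65, +4) mm from the axis, inside the tolerance. The board is at rest at 178.3°, the surrounding things have not moved and the gripper is clear.

```bash
python3 -c "
from bench import ctrl
print(ctrl.hand_in())"
```

```text
the job is handed in; nothing more can be done
None
```

I turned the lazy Susan about 58° until the sugar canister stood at the front (about 4 mm off centre, tolerance 15 mm), with the board at rest and nothing else moved in the last top view, then handed the job in at about 9.4 s; the hand-in returned no verdict.

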